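# Fetch the spacer from the deep pocket with the tongs and press it home

## Robot

A 6-joint arm with a two-finger parallel gripper is mounted at the origin on the work surface. World frame = base frame: x ahead of the robot, y to its left, z up, the work surface at z = 0. Lengths are in m, angles in rad, forces in N, time in s.
With the tool pointing down it reaches from about 0.3 to 0.775 m from the base axis. Payload 14.6 kg.
Tool frame: the origin (TCP) lies at the very end of the fingers, on their centre line; the grasp point (between the pads) lies 19 mm behind it; z points along the fingers, y is the line along which they close (so a half turn about z gives the same grasp; the last joint's range is limited). The gripper opens to 94 mm and grips with 3 to 60 N. Pads are 16 mm wide; open, the fingers measure 119 mm over their backs; the gripper's body (75 mm by 177 mm) begins 78 mm behind the grasp point.
Start: joints at [-1.202, 0.3, 1.521, -0, 1.321, -0.067], TCP at [0.232, -0.499, 0.205] pointing down, gripper open.
Joint ranges: [-3.03, 3.03], [-0.79, 2.21], [0.23, 2.52], [-1.04, 4.18], [0, 3.07], [-2.55, 2.55]. Speed limits (rad/s): [2.22, 2.22, 2.57, 3.14, 3.14, 3.14].

## Interface

Orientations are given as [roll, pitch, yaw] about the fixed x, y, z axes, in that order (R = Rz(yaw) Ry(pitch) Rx(roll)).
In Python, from station import ctrl, cams gives the robot as it stands. The module is installed in compiled form; this text tells all that it offers.
- The arm moves only by the tool arm_command, never from a script. Its argument "plan" is a list that holds one entry, the list of rows, each a list of 7 numbers: the shift along the tool's x, y, z in shares of 80 cm (1.0 is 80 cm), then the turn, a rotation vector about the tool's x, y, z in parts of the range, where 1.0 means 180 degrees, then the closure, from -1 (fully open) to 1 (shut). A call has 1 to 12 rows; each row is the pose to reach, as a shift and turn from the pose commanded when the call began, along the tool's axes at that moment; what a row does not reach only later rows make up. A row lasts 1/10 s, in which the tool goes at most 50 mm and 8.59 degrees, less where a joint would pass 70% of its speed; a pose out of reach is approached as far as the arm can. No shift or turn number may pass 1 either way. A call with a gripper value outside its range is refused whole. The fingers move at their own pace and stop on an object; "squeeze" is the grip in N (left out, the last holds). Time passes only in rows, so rows that repeat a pose let the fingers close. It gives the time, the measured TCP pose, the force, the opening and the grip force at its end, in the units of the state.
- ctrl.get_obs(): the state, without advancing time (a new reading comes with each control period).
- cams.camera(name): name is "scene" or "top" or "wrist"; returns (picture, depth): 480x640x3 uint8, blue, green, red; 480x640 float32, m along the optical axis (not along the pixel's ray), 0 where there is no reading.
- cams.camera_info(name): a dict with "fx", "fy", "cx", "cy" (pixels), "dist_coeffs" ([k1, k2, p1, p2, k3] as OpenCV has them; the pictures are not rectified), "world_to_cam" (4x4, takes a point from world to camera coordinates). Camera axes: x right, y down, z forward; pixel columns grow to the right and rows downward; lengths in m; the calibration is good to about 2 mm. A picture is of the moment at which its call begins: read the wrist's pose just before it. camera_info takes no time and is no camera call; for the wrist camera it gives the pose at the moment of the call.
- ctrl.hand_in(): hands the job in; it is judged then, once.
The state is a dict: "time_s": time; "qpos": joint angles; "joint_vel": joint speeds; "tau": joint torques, N m; "ee_pos": TCP position; "eef_rot": TCP orientation; "force": force on the tool from outside, world axes, zero at the start; "moment": the same for the moment, N m; "grip_width": finger opening in m; "grip_force": force on a finger pad.
Only numpy, scipy, OpenCV 4.12 (cv2) and the standard library are available. Lean on these libraries where they do the work, as an engineer would, in place of code of your own. Each camera call takes 0.05 s, during which the arm holds its last target. There are 200 camera calls.

## Task

Using the sprung tongs, fetch the small steel spacer from the bottom of its narrow pocket in the aluminium block, set it upright into the brass cup of the capping stand and press the cup all the way down, finishing with a steady push of about 15 N on its stop. Then stand the tongs upright in their white holder again. Handle the spacer only with the tongs, never push anything with more than 25 N, and leave the ampoules in the block and everything else where they are.

Things in the scene. Friction and masses are not known exactly. Their poses are not given: they have to be found in the camera images.
- tongs: Steel sprung tongs, 128 mm tall, 120 g, standing upright in the holder. Origin: midway between the tips at their lower end; z up, y the line along which the jaws close. Two upright blades slide along y, parallel and evenly about the middle, in a steel head (16 mm in x, 28 in y, z = 117 to 128). 41 mm over the pads holds the tongs firmly with the jaws open: blades 17 mm apart inside, 25 mm outside.
- jaw_a: The tongs' +y blade, 10 mm wide in x, 4 mm thick, grooved 1 mm deep and 5 mm wide down the middle of its inner face (ribs both sides, z = 0 to 26), with a black grip pad outside (24 mm wide in x, z = 80 to 112; hold at z = 96). At rest 44 mm over both pads, blades 20 mm apart inside, 28 outside. Origin and axes as the tongs.
- jaw_b: The -y blade and pad, a mirror image; same origin and axes. Squeezing the pads closes the blades by as much, to a stop at 30 mm over the pads. The spring pushes on each pad with 4 N at rest and 0.5 N more for each mm squeezed off the width over the pads. On the spacer the pads stop at 33 to 35 mm, where the spring takes about 9 N; only what the gripper presses beyond that grips the spacer.
- holder: White plastic block, 60 mm (x) by 76 mm (y) by 60 mm tall, fixed, with one pocket in the middle of its top, 18 mm (x) by 38 mm (y), floor 4 mm above the table, in which the tongs stand on their tips with their axes along the holder's. Origin: centre of its underside.
- block: Aluminium block, 110 mm (x) by 62 (y) by 80 tall, fixed. Three like pockets in its top, in a row along its x at -34, 0 and +34 mm; each 13.5 mm wide in x, 27 mm long in y, 70 mm deep (floor 10 mm above the table). One holds the spacer, each of the others an amber ampoule. Origin: centre of its underside.
- spacer: Plain steel cylinder, 12 mm in diameter, 30 mm tall, 27 g (varies somewhat), standing upright on the floor of one of the block's pockets, its top 40 mm below the mouth, within 2 mm of the pocket's middle. Origin: centre of its underside.
- ampoule_a: Amber glass ampoule, 12 mm in diameter, 78 mm tall, standing in one of the block's pockets and reaching 8 mm above the block. Origin: centre of its underside.
- ampoule_b: A second ampoule like the first, in another of the block's pockets.
- stand: Capping stand, fixed: grey base 84 by 84 by 30 mm tall with the brass cup in the middle of its top, and a steel post with black cap, 56 mm tall over the table, at x, y = +32, +32 mm. Origin: centre of its underside.
- cup_rim (a point): Centre of the mouth of the brass cup. The cup is round, 14 mm across inside, 11 mm deep from rim to floor, its top 3 mm flared out to 19 mm inside and 31 mm outside. The rim stands 35 to 43 mm above the table at the start, 33 to 37 mm once the cup is on its stop. z up.
- cup_floor (a point): Centre of the cup's inner floor, 11 mm below the rim; moves with the cup. z up.
- cup: The brass cup, 31 mm across at the rim, 15 mm tall; origin: centre of its underside. It slides straight down when pressed, has no spring, and stays where it is left: stiff friction of about 9 N resists until it meets a hard stop out of sight, 1.5 to 6 mm below where the cup starts (it varies and has to be felt).
- gallipot: Small steel bowl, 60 mm across, 36 mm high, nearer the robot than the block. Bystander; origin: centre of its underside.
- bottle_a: Amber jar with white cap, 44 mm across, 75 mm high, beyond the block. Bystander; origin: centre of its underside.
- bottle_b: Amber jar with green cap, 44 mm across, 75 mm high, beyond the block. Bystander; origin: centre of its underside.
- carton: Cardboard carton, 90 by 140 by 60 mm, on the left. Bystander; origin: centre of its underside.
- vial: Small capped glass vial, 24 mm across, 45 mm high, on the right. Bystander; origin: centre of its underside.
Not all that is in view belongs to the job. What is shaped like the tongs but green or red is not meant.

How it is judged:
On the way, in this order (a step that is already met when the one before it is completed fails the run):
1. the spacer is gripped between the two jaws of the tongs and lifted clear of the block (height (world z) of spacer above 0.083 m and contact force between each of jaw_a, jaw_b and spacer above 2 N), for 0.1 s.
2. the spacer stands in the cup, pressed with 12 N or more, which only the stop can bear (horizontal distance between spacer and cup_rim below 0.0025 m and angle between spacer's own z axis and vertical below 0.1 rad and z of spacer in the frame of cup_floor below 0.0015 m and height (world z) of cup_rim below 0.0385 m and contact force between spacer and cup above 12 N), for 0.2 s.
At the end, for the whole second after the job is handed in: Spacer upright in the cup (2.5 mm off its axis at most, foot within 1.5 mm of its floor, tilt under 0.1 rad), rim at most 38.5 mm high, tongs upright on the holder's floor (within 12 mm of its middle, tips below 12 mm, tilt under 0.15 rad), all at rest (horizontal distance between spacer and cup_rim below 0.0025 m and angle between spacer's own z axis and vertical below 0.1 rad and z of spacer in the frame of cup_floor below 0.0015 m and height (world z) of cup_rim below 0.0385 m and linear speed of each of spacer, tongs below 0.01 m/s and horizontal distance between tongs and holder below 0.012 m and height (world z) of tongs below 0.012 m and angle between tongs's own z axis and vertical below 0.15 rad); the robot touches nothing.
It fails at once if the gripper's fingers touch the spacer (contact force between the fingers and spacer above 0.5 N).
It fails at once if the spacer is pressed into the cup with more than 25 N (contact force between spacer and cup above 25 N).
It fails at once if the tongs push on the block, or on the capping stand and its cup, with more than 25 N (contact force between tongs and block above 25 N or contact force between tongs and stand above 25 N).
It fails at once if an ampoule is moved more than 30 mm or touched by the fingers ((distance of ampoule_a from where it was at the start of the episode above 0.03 m or contact force between the fingers and ampoule_a above 2 N) or (distance of ampoule_b from where it was at the start of the episode above 0.03 m or contact force between the fingers and ampoule_b above 2 N)).
It fails at once if a bystander is moved more than 30 mm (distance of any of gallipot, bottle_a, bottle_b, carton, vial from where it was at the start of the episode above 0.03 m).
It also fails if it takes over 72 s, if anything falls off the work surface, if the arm or the gripper's body presses on something with over 40 N, if the wrist force passes 120 N, or if a joint passes its speed limit or range.

## Working session

There is one attempt and no reset: what is moved stays moved. The work goes in short steps, Python scripts to look and compute and a tool call to move; the robot and the scene stay as the last step left them, time stands still between calls to the robot, and variables do not carry over. Pictures are saved under pics/ and viewed, at most 10 in all, crops included, and the job is handed in when it is done.

Besides the shell and the picture viewer there is one more tool, called in YAML: its name, and indented under it one key for each argument. arm_command: Moves the arm, as the interface text tells. Its arguments: {"type":"object","properties":{"plan":{"type":"array"},"squeeze":{"type":"number"}},"required":["plan"]}

```bash
mkdir -p pics; cat > h.py <<'E'
import numpy as np, cv2
from station import ctrl, cams
def info(n):
    c=cams.camera_info(n); K=np.array([[c['fx'],0,c['cx']],[0,c['fy'],c['cy']],[0,0,1.]])
    return K,np.array(c['dist_coeffs'],float),np.array(c['world_to_cam'],float)
def snap(n):
    i=info(n); im,d=cams.camera(n); return im,d,i
def ray(px,i):
    K,D,T=i; p=cv2.undistortPoints(np.array(px,float).reshape(-1,1,2),K,D)[:,0]
    R=T[:3,:3]; o=-R.T@T[:3,3]; return o,np.c_[p,np.ones(len(p))]@R
def plane(px,i,z):
    o,d=ray(px,i); return o+d*((z-o[2])/d[:,2:3])
def proj(P,i):
    K,D,T=i; return cv2.projectPoints(np.array(P,float).reshape(-1,3),cv2.Rodrigues(T[:3,:3])[0],T[:3,3],K,D)[0][:,0]
def cloud(d,i):
    v,u=np.mgrid[:480,:640]; o,r=ray(np.c_[u.ravel(),v.ravel()],i)
    return (o+r*d.reshape(-1,1)).reshape(480,640,3)
E
python3 - <<'E'
from h import *
for n in ['scene','top','wrist']:
    im,d,i=snap(n); np.savez(n+'0.npz',im=im,d=d,K=i[0],D=i[1],T=i[2])
    if n!='wrist': cv2.imwrite(f'pics/{n}0.png',im)
    T=i[2]; print(n,(-T[:3,:3].T@T[:3,3]).round(3),T[2,:3].round(2),i[0][0,0].round(1),(d>0).mean())
print(ctrl.get_obs())
E
```

```text
scene [ 1.012 -0.576  0.991] [-0.37  0.5  -0.78] 549.3 0.9959635416666667
top [ 0.388 -0.008  0.952] [ 0.18 -0.01 -0.98] 438.1 0.9961263020833333
wrist [ 0.298 -0.466  0.384] [-0.23 -0.11 -0.97] 368.8 0.9959765625
{'time_s': 0.15, 'qpos': array([-1.20161417e+00,  3.00327878e-01,  1.52145734e+00, -4.48285317e-06,
        1.32070403e+00, -6.66326783e-02]), 'joint_vel': array([-8.58538678e-05, -1.91927739e-03, -3.10864345e-03, -1.21800643e-03,
        1.21853135e-03,  8.99227984e-04]), 'tau': array([ 6.89670960e-04, -5.31964624e+01, -3.52823389e+01,  7.07718520e-02,
        2.35605240e-02, -9.57973225e-05]), 'ee_pos': array([ 0.2320861 , -0.49840255,  0.20501724]), 'eef_rot': array([-3.14069776e+00, -5.53656968e-05,  4.35815922e-01]), 'force': array([-0.41518185,  0.34258499, -1.06193013]), 'moment': array([-0.00726942,  0.0313458 , -0.01011161]), 'grip_force': 0.0, 'grip_width': 0.09373379483662694}
```

View pics/top0.png

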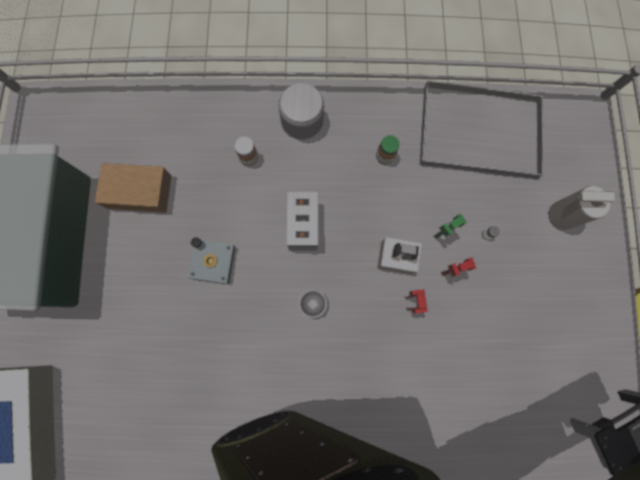

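View pics/scene0.png

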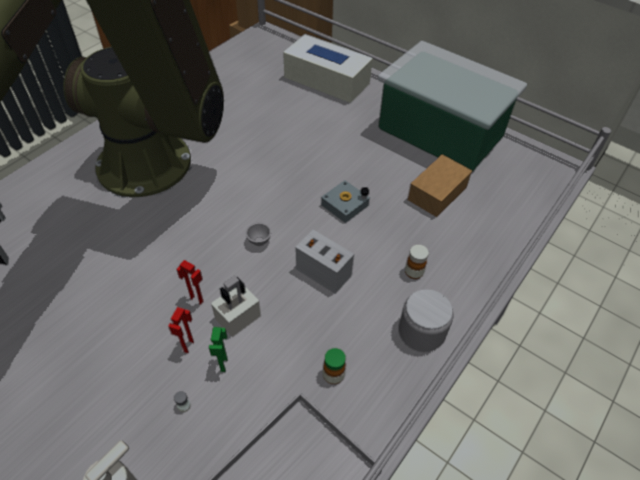

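The top view shows the aluminium block at about (302,219), with an ampoule in each end pocket and the dark middle pocket between them. The stand is at (212,262) with its post at upper left, and the white holder is at (401,255). Four things are tongs-shaped: grey in the holder (403,252), green (451,227), red (461,268) and red (418,301). The grey one in the white holder fits the description of steel with black pads. Next I'll get rough poses and a confirming crop.

```bash
python3 - <<'E'
from h import *
z=np.load('top0.npz'); i=(z['K'],z['D'],z['T']); im=z['im']; P=cloud(z['d'],i); H=P[...,2]
print('table z',np.median(H[320:400,200:210]))
for n,(u,v),h,r in [('block',(302,219),.08,45),('holder',(401,255),.06,32),('stand',(212,262),.03,34),('pot',(313,303),.036,25),('vial',(491,233),.045,15),('carton',(133,187),.06,50),('red1',(418,301),.11,25),('red2',(461,268),.11,28),('green',(451,227),.11,25)]:
    yy,xx=np.mgrid[:480,:640]; w=(abs(xx-u)<r)&(abs(yy-v)<r)
    m=(w&(abs(H-h)<(.008 if h<.1 else .03))).astype(np.uint8)
    k,l,s,c=cv2.connectedComponentsWithStats(m); j=1+s[1:,4].argmax()
    pts=plane(np.argwhere(l==j)[:,::-1],i,h)[:,:2]
    (c,sz,a)=cv2.minAreaRect((pts*1000).astype(np.float32)); print(n,np.round(c,1),np.round(sz,1),round(a,1),s[j,4],np.median(H[l==j]))
w=H[225:280,370:440]; print('max H tongs',w.max())
cv2.imwrite('pics/holdercrop.png',cv2.resize(im[200:320,370:500],None,fx=5,fy=5,interpolation=cv2.INTER_CUBIC)[:600])
E
```

```text
table z 0.0007363394445184523
block [587.3  14.3] [110.9  59.9] 0.7 1433 0.08070176768449067
holder [ 517.6 -191.5] [78.3 61.7] 80.7 724 0.06048371657955304
stand [503.3 207.1] [87.8 85. ] 82.9 1536 0.030856308555246348
pot [416.6  -9.5] [55.6 58.1] 0.6 227 0.03569872382440198
vial [ 573.  -396.7] [21.9 22.7] 0.7 98 0.04527790090876288
carton [662.3 385.8] [143.2  93. ] 86.8 2604 0.060948495006838466
red1 [ 421.1 -213.3] [43.9 31.2] 8.4 268 0.12016981113909925
red2 [ 487.5 -300.7] [22.2 54.8] 19.2 265 0.11369317101307375
green [ 571.1 -286.6] [23.6 56.1] 33.4 290 0.1137076881662814
max H tongs 0.9520617539917442
```

View pics/holdercrop.png

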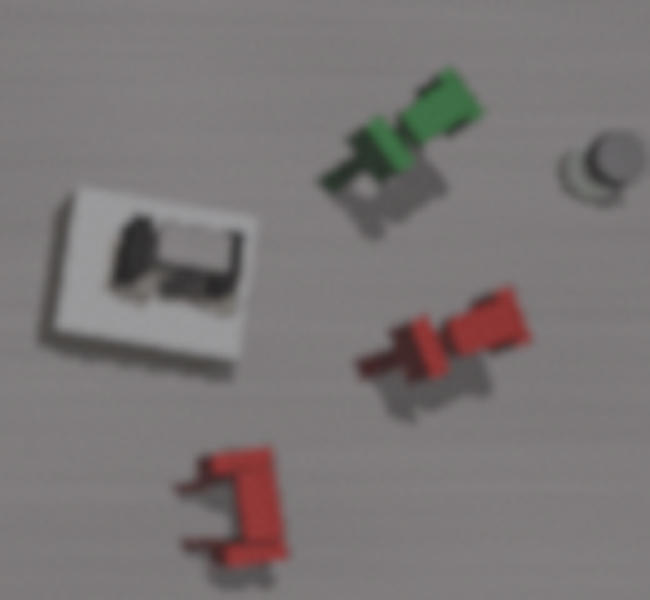

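The crop confirms it: the steel tongs with grey head and black pads stand in the white holder at crop (180,255). The green and the two red ones are decoys. The spacer must be in the middle pocket, since the end pockets hold the ampoules. I'll move above the tongs for a close look.

```bash
cat >> h.py <<'E'
from scipy.spatial.transform import Rotation as Ro
def goto(x,y,z,yaw):
    o=ctrl.get_obs(); R=Ro.from_euler('xyz',o['eef_rot']); Rt=Ro.from_euler('xyz',[np.pi,0,yaw])
    s=R.inv().apply(np.array([x,y,z])-o['ee_pos'])*1000
    print('shift',s.round(1),'turn',(R.inv()*Rt).as_rotvec().round(4),'t',round(o['time_s'],2))
E
python3 -c "
from h import *
goto(.5176,-.1915,.22,-.162)"
```

```text
shift [ 388.4 -157.7  -14.8] turn [-9.000e-04  2.000e-04  5.978e-01] t 0.15
```

Careful with the scale: shifts go in shares of 80 cm and turns go in shares of 180 degrees. That gives: 388.4 mm is 0.4855, -157.7 mm is -0.1971, 0.598 rad is 0.1903.

arm_command:
  plan:
    - [[0.4855, -0.1971, -0.0188, -0.0003, 0, 0.1903, 0.2], [0.4855, -0.1971, -0.0188, -0.0003, 0, 0.1903, 0.2], [0.4855, -0.1971, -0.0188, -0.0003, 0, 0.1903, 0.0], [0.4855, -0.1971, -0.0188, -0.0003, 0, 0.1903, 0.0], [0.4855, -0.1971, -0.0188, -0.0003, 0, 0.1903, -0.2], [0.4855, -0.1971, -0.0188, -0.0003, 0, 0.1903, -0.3], [0.4855, -0.1971, -0.0188, -0.0003, 0, 0.1903, -0.3], [0.4855, -0.1971, -0.0188, -0.0003, 0, 0.1903, -0.3], [0.4855, -0.1971, -0.0188, -0.0003, 0, 0.1903, -0.3], [0.4855, -0.1971, -0.0188, -0.0003, 0, 0.1903, -0.3], [0.4855, -0.1971, -0.0188, -0.0003, 0, 0.1903, -0.3], [0.4855, -0.1971, -0.0188, -0.0003, 0, 0.1903, -0.3]]
  squeeze: 30

```text
time_s: 1.35
ee_pos: [0.5171, -0.1924, 0.2203]
eef_rot: [3.141, 0.0, -0.163]
force: [0.4, -0.6, -0.2]
grip_width: 0.0609
grip_force: 0.0
```

```bash
python3 - <<'E'
from h import *
im,d,i=snap('wrist'); np.savez('w1.npz',im=im,d=d,K=i[0],D=i[1],T=i[2]); cv2.imwrite('pics/w1.png',im)
o=ctrl.get_obs(); print({k:np.round(o[k],4) for k in ['time_s','ee_pos','eef_rot','force','grip_width']})
print(proj([.5176,-.1915,.132],i),proj([.5176,-.1915,.06],i),proj(o['ee_pos'],i))
E
```

```text
{'time_s': np.float64(1.4), 'ee_pos': array([ 0.5171, -0.1925,  0.2204]), 'eef_rot': array([ 3.1407, -0.    , -0.1635]), 'force': array([ 0.4068, -0.5172,  0.1507]), 'grip_width': np.float64(0.0611)}
[[313.8035641  246.64389426]] [[313.70532817 226.56928898]] [[316.15320732 291.87234051]]
```

View pics/w1.png

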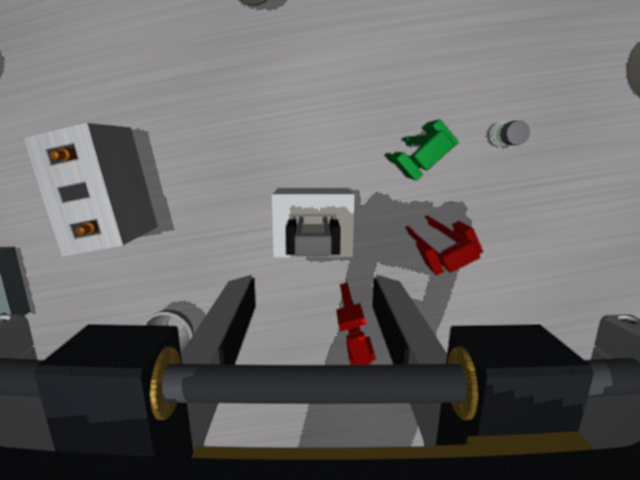

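The wrist view shows the tongs in the holder: head at about (315,238), pads at (292,235) and (336,235), holder top spanning (273..354, 190..258). The block's three pockets are at the left (62,155), (74,191), (85,229).

```bash
python3 - <<'E'
from h import *
z=np.load('w1.npz'); i=(z['K'],z['D'],z['T']); P=cloud(z['d'],i); H=P[...,2]; im=z['im']
def rect(m,h):
    k,l,s,c=cv2.connectedComponentsWithStats(m.astype(np.uint8)); j=1+s[1:,4].argmax()
    cn=max(cv2.findContours((l==j).astype(np.uint8),0,1)[0],key=cv2.contourArea)[:,0]
    q=plane(cn,i,h)[:,:2]*1000; c,sz,a=cv2.minAreaRect(q.astype(np.float32)); return np.round(c,1),np.round(sz,1),round(a,1),s[j,4],np.median(H[l==j]).round(4)
w=np.zeros((480,640),bool); w[180:270,260:370]=1
print('head',rect(w&(abs(H-.132)<.007),.132)); print('holder',rect(w&(abs(H-.06)<.006),.06))
dark=w&(im.max(2)<70)&(H>.1); print('pads',rect(dark&(np.mgrid[:480,:640][1]<312),.116),rect(dark&(np.mgrid[:480,:640][1]>318),.116))
w[:]=0; w[110:265,10:180]=1
print('block',rect(w&(abs(H-.08)<.006),.08))
w[:]=0; w[230:330,0:60]=1; print('stand',rect(w&(abs(H-.03)<.004),.03))
E
```

```text
head (array([ 520.2, -190.6]), array([27.1, 16.3]), 80.7, np.int32(778), np.float64(0.1314))
holder (array([ 518.7, -190.6]), array([76. , 59.5]), 80.7, np.int32(2974), np.float64(0.0595))
pads (array([ 522.5, -175.1]), array([20.7, 24.5]), 45.5, np.int32(351), np.float64(0.1156)) (array([ 518.2, -203.8]), array([15.8, 26.2]), 81.7, np.int32(352), np.float64(0.1153))
block (array([587.9,  12.5]), array([110. ,  66.6]), 0.9, np.int32(7522), np.float64(0.0795))
stand (array([495.2, 165.7]), array([15.2, 61.5]), 66.9, np.int32(340), np.float64(0.0294))
```

```bash
python3 -c "
from h import *
goto(.5197,-.1908,.081,-.1623)"
```

```text
shift [  2.3  -2.3 139.4] turn [ 0.0009 -0.     -0.0012] t 1.4
```

In the tool's units: 139.4 mm is 0.1743, -2.3 mm is -0.0029, -0.0012 rad is -0.0004.

arm_command:
  plan:
    - [[0.0029, -0.0029, 0.05, 0.0003, 0, -0.0004, -0.3], [0.0029, -0.0029, 0.1, 0.0003, 0, -0.0004, -0.3], [0.0029, -0.0029, 0.1438, 0.0003, 0, -0.0004, -0.3], [0.0029, -0.0029, 0.165, 0.0003, 0, -0.0004, -0.3], [0.0029, -0.0029, 0.1743, 0.0003, 0, -0.0004, -0.3], [0.0029, -0.0029, 0.1743, 0.0003, 0, -0.0004, -0.3], [0.0029, -0.0029, 0.1743, 0.0003, 0, -0.0004, 0], [0.0029, -0.0029, 0.1743, 0.0003, 0, -0.0004, 0.05], [0.0029, -0.0029, 0.1743, 0.0003, 0, -0.0004, 0.1], [0.0029, -0.0029, 0.1743, 0.0003, 0, -0.0004, 0.128], [0.0029, -0.0029, 0.1743, 0.0003, 0, -0.0004, 0.128], [0.0029, -0.0029, 0.1743, 0.0003, 0, -0.0004, 0.128]]
  squeeze: 30

```text
time_s: 2.6
ee_pos: [0.5207, -0.1901, 0.0816]
eef_rot: [3.141, -0.001, -0.161]
force: [0.5, -1.6, 5.0]
grip_width: 0.0412
grip_force: 4.8
```

In the tool's units: -140 mm is -0.175, -135 mm is -0.1688.

arm_command:
  plan:
    - [[0, 0, -0.0063, 0, 0, 0, 0.128], [0, 0, -0.0188, 0, 0, 0, 0.128], [0, 0, -0.0375, 0, 0, 0, 0.128], [0, 0, -0.0625, 0, 0, 0, 0.128], [0, 0, -0.0938, 0, 0, 0, 0.128], [0, 0, -0.125, 0, 0, 0, 0.128], [0, 0, -0.15, 0, 0, 0, 0.128], [0, 0, -0.1688, 0, 0, 0, 0.128], [0, 0, -0.175, 0, 0, 0, 0.128], [0, 0, -0.175, 0, 0, 0, 0.128]]

```text
time_s: 3.6
ee_pos: [0.5204, -0.1899, 0.2216]
eef_rot: [3.141, -0.001, -0.161]
force: [-0.2, 1.1, -1.3]
grip_width: 0.0415
grip_force: 5.3
```

```bash
python3 -c "
from h import *
goto(.5879,.0134,.22,np.pi/2+.014)"
```

```text
shift [  34.1 -211.5    1.6] turn [ 1.0000e-03 -7.0000e-04 -1.7457e+00] t 3.6
```

In the tool's units: -211.5 mm is -0.2644, 34.1 mm is 0.0426, -1.7457 rad is -0.5557.

arm_command:
  plan:
    - [[0.0038, -0.0225, 0, 0, 0, -0.0468, 0.128], [0.0075, -0.045, 0, 0, 0, -0.0936, 0.128], [0.0113, -0.0675, 0, 0, 0, -0.1404, 0.128], [0.015, -0.09, 0, 0, 0, -0.1872, 0.128], [0.0188, -0.1125, 0, 0, 0, -0.234, 0.128], [0.0225, -0.135, 0.0006, 0, 0, -0.2807, 0.128], [0.025, -0.1575, 0.0013, 0, 0, -0.3275, 0.128], [0.0288, -0.18, 0.0013, 0, 0, -0.3743, 0.128], [0.0325, -0.2025, 0.0013, 0, 0, -0.4211, 0.128], [0.0363, -0.225, 0.002, 0, 0, -0.4679, 0.128], [0.04, -0.2475, 0.002, 0.0003, -0.0002, -0.5147, 0.128], [0.0426, -0.2644, 0.002, 0.0003, -0.0002, -0.5557, 0.128]]

```text
time_s: 4.8
ee_pos: [0.5877, 0.0145, 0.2182]
eef_rot: [-3.139, -0.001, 1.591]
force: [-0.6, -0.6, -1.8]
grip_width: 0.0411
grip_force: 5.3
```

In the tool's units: 45 mm is 0.0563, 30 mm is 0.0375.

arm_command:
  plan:
    - [[0, 0, 0.0375, 0, 0, 0, 0.128], [0, 0, 0.0563, 0, 0, 0, 0.128], [0, 0, 0.0563, 0, 0, 0, 0.128], [0, 0, 0.0563, 0, 0, 0, 0.128], [0, 0, 0.0563, 0, 0, 0, 0.128]]

```text
time_s: 5.3
ee_pos: [0.5882, 0.0133, 0.1754]
eef_rot: [3.141, -0.0, 1.585]
force: [0.2, 1.1, -1.1]
grip_width: 0.0409
grip_force: 5.3
```

```bash
python3 - <<'E'
from h import *
im,d,i=snap('wrist'); np.savez('w2.npz',im=im,d=d,K=i[0],D=i[1],T=i[2]); cv2.imwrite('pics/w2.png',im[100:400,160:480][:, :].repeat(2,0).repeat(2,1))
t,dt,it=snap('top'); np.savez('t2.npz',im=t,d=dt)
o=ctrl.get_obs(); print({k:np.round(o[k],4) for k in ['time_s','ee_pos','eef_rot','force','grip_width']})
p=o['ee_pos']; print(proj([[p[0],p[1],p[2]-.077],[.5879,.0134,.08],[.5879,.0134,.01]],i))
E
```

```text
{'time_s': np.float64(5.4), 'ee_pos': array([0.5882, 0.0133, 0.1754]), 'eef_rot': array([ 3.1410e+00, -2.0000e-04,  1.5845e+00]), 'force': array([ 0.3533, -0.2384, -1.8303]), 'grip_width': np.float64(0.0412)}
[[313.36992774 253.29750327]
 [313.03696764 246.53684553]
 [313.10922917 227.3768331 ]]
```

View pics/w2.png

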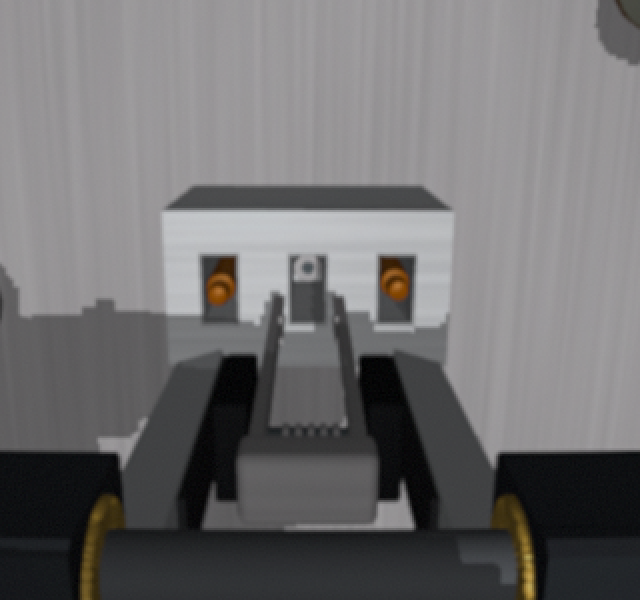

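The middle pocket does hold the spacer: its grey round top shows at crop (307,267), with the ampoules at (220,285) and (397,283). The view also shows the pocket row runs along world x. The tongs therefore need yaw of about 0.014, so I'll turn back 90°.

```bash
python3 - <<'E'
from h import *
z=np.load('w2.npz'); i=(z['K'],z['D'],z['T']); P=cloud(z['d'],i); H=P[...,2]
m=(abs(H-.08)<.004).astype(np.uint8); m[:190]=0; m[300:]=0
# top edge line & left/right edges of block: direction of far edge
e=[]
for u in range(255,375):
    v=np.flatnonzero(m[:,u]); 
    if len(v): e.append((u,v[0]))
q=plane(e,i,.08); l=cv2.fitLine(q[:,:2].astype(np.float32),cv2.DIST_HUBER,0,.01,.01).ravel(); print('edge ang',np.degrees(np.arctan2(l[1],l[0])),'y far',q[:,1].mean())
for v in (215,230,240):
    u=np.flatnonzero(m[v]); print(plane([[u[0],v],[u[-1],v]],i,.08)[:,:2].round(4))
goto(.5879,.0134,.195,.014)
E
```

```text
edge ang 0.6043378 y far 0.04608356550328179
[[0.5331 0.0373]
 [0.8054 0.0423]]
[[0.5335 0.0256]
 [0.7992 0.0301]]
[[0.5332 0.0178]
 [0.8008 0.0219]]
shift [  0.1  -0.2 -19.6] turn [ 3.0000e-04 -6.0000e-04  1.5705e+00] t 5.4
```

In the tool's units: -25 mm is -0.0313, -20 mm is -0.025, 1.5725 rad is 0.5005.

arm_command:
  plan:
    - [[0, 0, -0.0125, 0, 0, 0.0318, 0.128], [0, 0, -0.025, 0, 0, 0.0796, 0.128], [0, 0, -0.0313, 0, 0, 0.1273, 0.128], [0, 0, -0.0313, 0, 0, 0.1719, 0.128], [0, 0, -0.0313, 0, 0, 0.2165, 0.128], [0, 0, -0.0313, 0, 0, 0.261, 0.128], [0, 0, -0.0313, 0, 0, 0.3056, 0.128], [0, 0, -0.0313, 0, 0, 0.3501, 0.128], [0, 0, -0.0313, 0, 0, 0.3947, 0.128], [0, 0, -0.0313, 0, 0, 0.4361, 0.128], [0, 0, -0.0313, 0, 0, 0.4743, 0.128], [0, 0, -0.0313, 0.0001, -0.0002, 0.5005, 0.128]]

```text
time_s: 6.6
ee_pos: [0.588, 0.0133, 0.2001]
eef_rot: [-3.142, 0.0, 0.007]
force: [0.2, -0.7, -0.6]
grip_width: 0.0409
grip_force: 5.3
```

In the tool's units: 34 mm is 0.0425, 30 mm is 0.0375.

arm_command:
  plan:
    - [[0, 0, 0.0188, 0, 0, 0, 0.128], [0, 0, 0.0375, 0, 0, 0, 0.128], [0, 0, 0.0425, 0, 0, 0, 0.128], [0, 0, 0.0425, 0, 0, 0, 0.128], [0, 0, 0.0425, 0, 0, 0, 0.128], [0, 0, 0.0425, 0, 0, 0, 0.128]]

```text
time_s: 7.2
ee_pos: [0.5882, 0.0134, 0.1664]
eef_rot: [-3.142, 0.0, 0.012]
force: [0.7, -0.4, -1.0]
grip_width: 0.041
grip_force: 5.3
```

```bash
python3 - <<'E'
from h import *
im,d,i=snap('wrist'); np.savez('w3.npz',im=im,d=d,K=i[0],D=i[1],T=i[2]); cv2.imwrite('pics/w3.png',cv2.resize(im[190:310,240:400],None,fx=5,fy=5,interpolation=cv2.INTER_CUBIC))
o=ctrl.get_obs(); print({k:np.round(o[k],4) for k in ['time_s','ee_pos','eef_rot','force','grip_width']})
p=o['ee_pos']; print(proj([[p[0],p[1],p[2]-.077],[.588,.0145,.08],[.588,.0145,.04]],i))
E
```

```text
{'time_s': np.float64(7.25), 'ee_pos': array([0.5881, 0.0134, 0.1663]), 'eef_rot': array([-3.1416e+00,  2.0000e-04,  1.2200e-02]), 'force': array([ 0.5426, -0.342 , -0.9932]), 'grip_width': np.float64(0.0411)}
[[315.23317563 251.53009111]
 [313.69499804 248.25135939]
 [313.69058385 235.749321  ]]
```

View pics/w3.png

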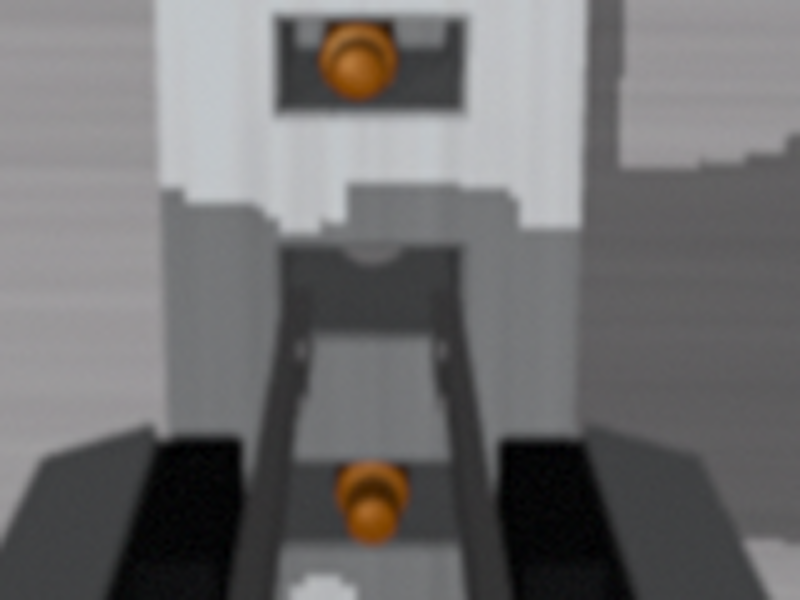

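The enlarged view shows the middle pocket between crop x 282..460, y 245..333, and the tongs' tips just above it at x of about 279..462. I'll measure the offset from the edges.

```bash
python3 - <<'E'
from h import *
z=np.load('w3.npz'); i=(z['K'],z['D'],z['T']); im=z['im']; g=cv2.cvtColor(im,cv2.COLOR_BGR2GRAY).astype(int)
for v in range(236,270,2): print(v,g[v,288:342])
print('cols'); 
for u in (300,305,310,314,320,325): print(u,g[232:264,u])
d=z['d']; print(cloud(d,i)[...,2][246:270:2,296:300].round(3)); 
p=np.array([.5881,.0134,.0887]); print(proj([p+[.005,.0125,0],p+[.005,-.0125,0],p+[.005,.0085,0],p+[.005,-.0085,0],p+[-.005,.0085,0],p+[-.005,-.0085,0]],i).round(1))
E
```

```text
236 [115 112 112 111 111 113 116 129 150 158 156 156 156 157 158 149 128 117
 117 119 119 120 118 116 116 118 118 118 116 116 117 119 119 119 120 121
 121 123 120 118 117 115 116 117 117 118 118 119 119 119 118 119 117 117]
238 [115 113 111 111 113 113 111 106 102 100  99  99  98  99  99  99  99 101
 102 104 105 106 105 105 105 105 105 104 103 103 104 105 103 104 104 104
 104 105 104 102 101 100 100 100 104 111 116 118 119 119 120 118 119 119]
240 [116 114 113 113 112 113 106  91  71  59  59  63  64  64  64  64  65  66
  65  67  76  87  97 101 101 101 102 101 101 100  96  88  75  68  65  66
  64  64  65  64  63  60  56  66  87 103 114 118 119 120 118 119 118 118]
242 [115 114 113 110 113 112 107  90  69  55  56  60  61  62  61  62  61  61
  61  60  62  65  70  80  86  88  90  88  84  79  72  66  62  61  61  62
  62  62  61  62  62  57  53  64  88 105 116 119 119 120 120 119 118 117]
244 [115 114 112 112 112 114 107  93  70  56  59  61  61  62  62  61  61  62
  62  62  62  62  60  62  61  63  64  64  61  61  60  61  61  62  61  61
  62  62  62  61  61  60  53  65  89 106 116 119 119 1
[... 3238 characters left out ...]
9 118 118 120]
320 [117 119 119 118 119 117 103  88  75  68  62  62  61  61  62  61  62  62
  62  60  60  60  60  63  74  92 108 117 120 118 119 119]
325 [122 122 122 121 123 118 105  82  64  62  62  62  62  62  62  61  61  59
  60  61  61  59  59  62  72  90 105 112 114 113 115 115]
[[0.072 0.055 0.051 0.049]
 [0.072 0.092 0.091 0.09 ]
 [0.096 0.096 0.096 0.096]
 [0.101 0.102 0.1   0.345]
 [0.106 0.107 0.106 0.106]
 [0.112 0.112 0.11  0.112]
 [0.116 0.115 0.116 0.114]
 [0.121 0.12  0.119 0.115]
 [0.123 0.124 0.124 0.115]
 [0.127 0.128 0.127 0.115]
 [0.133 0.132 0.128 0.115]
 [0.137 0.136 0.13  0.115]]
[[298.  244.4]
 [332.7 244.9]
 [303.5 244.5]
 [327.1 244.8]
 [303.4 257.8]
 [326.8 258.1]]
```

```bash
cat >> h.py <<'E'
def off(i,pk,tip,ztip):
    # pk: left,right cols at row; far,near rows of pocket mouth; tip: inner-left,inner-right col, row of +x bottom edge
    L,R_,F,N=pk; m=(L+R_)/2
    a=plane([[m,F],[m,N]],i,.08); vm=(F+N)/2; b=plane([[L,vm],[R_,vm]],i,.08)
    c=plane([[(tip[0]+tip[1])/2,tip[2]]],i,ztip)[0]
    P=np.array([a[:,0].mean(),b[:,1].mean()]); Q=np.array([c[0]-.005,c[1]])
    print('pocket',P.round(4),'size',(a[0]-a[1]).round(4)[0],(b[0]-b[1]).round(4)[1],'tip',Q.round(4),'move',((P-Q)*1000).round(2))
E
python3 - <<'E'
from h import *
z=np.load('w3.npz'); i=(z['K'],z['D'],z['T'])
off(i,(295.4,331.9,238.7,256.9),(302.3,326.0,247.2),.0888)
E
```

```text
pocket [0.5883 0.0145] size 0.0141 0.0272 tip [0.5862 0.0142] move [2.08 0.32]
```

In the tool's units: 6 mm is 0.0075, -0.35 mm is -0.0004.

arm_command:
  plan:
    - [[0.0025, -0.0004, 0.0038, 0, 0, 0, 0.128], [0.0025, -0.0004, 0.0075, 0, 0, 0, 0.128], [0.0025, -0.0004, 0.0075, 0, 0, 0, 0.128], [0.0025, -0.0004, 0.0075, 0, 0, 0, 0.128], [0.0025, -0.0004, 0.0075, 0, 0, 0, 0.128]]

```text
time_s: 7.75
ee_pos: [0.5898, 0.0138, 0.1595]
eef_rot: [-3.142, 0.001, 0.012]
force: [-0.1, 0.3, -0.5]
grip_width: 0.0416
grip_force: 5.3
```

```bash
python3 - <<'E'
from h import *
im,d,i=snap('wrist'); np.savez('w4.npz',im=im,d=d,K=i[0],D=i[1],T=i[2])
o=ctrl.get_obs(); print({k:np.round(o[k],4) for k in ['time_s','ee_pos','eef_rot','force','grip_width']})
g=cv2.cvtColor(im,cv2.COLOR_BGR2GRAY).astype(int)
for v in range(232,264,2): print(v,g[v,290:338])
for u in (298,300,306,310,314,320,324,328,330): print(u,g[228:262,u])
E
```

```text
{'time_s': np.float64(7.8), 'ee_pos': array([0.5898, 0.0138, 0.1596]), 'eef_rot': array([-3.1415e+00,  1.2000e-03,  1.2200e-02]), 'force': array([ 0.5244,  0.1781, -1.131 ]), 'grip_width': np.float64(0.0412)}
232 [152 152 161 180 191 194 194 192 188 188 188 187 189 187 190 191 181 148
 122 119 118 116 115 116 116 118 116 115 115 116 118 119 118 118 119 121
 121 119 118 115 115 114 116 117 119 119 116 117]
234 [110 110 130 165 185 188 186 184 183 180 180 180 181 181 181 185 174 144
 123 119 118 117 116 116 117 119 117 115 116 115 118 120 119 118 120 120
 121 119 118 116 114 114 115 117 117 118 117 118]
236 [112 110 113 121 128 129 128 127 126 125 124 125 125 125 125 126 126 122
 119 119 118 116 117 116 116 117 115 116 116 117 117 119 118 119 120 122
 121 119 118 115 113 114 116 117 118 118 117 117]
238 [111 111 111 113 116 117 116 116 114 113 113 114 114 113 114 115 117 118
 120 119 118 117 116 116 117 117 116 116 115 117 119 118 118 119 119 121
 121 120 118 116 114 114 116 117 118 118 117 117]
240 [111 110 111 113 115 117 116 116 115 114 114 115 114 115 115 116 119 119
 120 120 117 1
[... 2895 characters left out ...]
16 116 116 117 117 117 116 117 117 117 117 116 110 104 102  99
  88  72  63  62  62  63  62  61  61  61  61  61  61  60  68  83]
320 [159 129 116 117 118 118 118 118 117 118 119 117 119 116 109  94  80  67
  63  61  61  62  62  61  62  62  61  61  61  61  61  59  67  85]
324 [161 131 119 119 119 119 120 120 120 119 119 120 121 119 111  92  73  65
  62  61  62  62  62  61  61  62  61  62  61  60  60  59  65  82]
328 [160 129 117 117 118 119 118 118 118 118 118 118 118 116 108  92  73  63
  61  58  57  53  53  52  54  52  52  53  51  58  72  85  84  74]
330 [154 125 115 114 115 114 114 115 113 114 114 115 115 114 104  89  68  57
  56  56  53  53  53  53  52  51  52  53  53  52  54  54  56  54]
```

```bash
python3 - <<'E'
from h import *
z=np.load('w4.npz'); i=(z['K'],z['D'],z['T'])
off(i,(295.3,332.9,242.9,261.4),(302.2,325.9,247.1),.0821)
E
```

```text
pocket [0.5885 0.0146] size 0.014 0.0274 tip [0.5879 0.0147] move [ 0.56 -0.1 ]
```

In the tool's units: 8 mm is 0.01, 6 mm is 0.0075.

arm_command:
  plan:
    - [[0.0006, 0, 0, 0, 0, 0, 0.128], [0.0006, 0, 0.0013, 0, 0, 0, 0.128], [0.0006, 0, 0.0025, 0, 0, 0, 0.128], [0.0006, 0, 0.0038, 0, 0, 0, 0.128], [0.0006, 0, 0.005, 0, 0, 0, 0.128], [0.0006, 0, 0.0075, 0, 0, 0, 0.128], [0.0006, 0, 0.01, 0, 0, 0, 0.128], [0.0006, 0, 0.01, 0, 0, 0, 0.128]]

```text
time_s: 8.6
ee_pos: [0.5901, 0.0138, 0.1511]
eef_rot: [-3.141, 0.002, 0.012]
force: [0.6, 0.0, -0.8]
grip_width: 0.041
grip_force: 5.3
```

In the tool's units: 32 mm is 0.04, 30 mm is 0.0375.

arm_command:
  plan:
    - [[0, 0, 0.005, 0, 0, 0, 0.128], [0, 0, 0.01, 0, 0, 0, 0.128], [0, 0, 0.015, 0, 0, 0, 0.128], [0, 0, 0.02, 0, 0, 0, 0.128], [0, 0, 0.025, 0, 0, 0, 0.128], [0, 0, 0.03, 0, 0, 0, 0.128], [0, 0, 0.0338, 0, 0, 0, 0.128], [0, 0, 0.0375, 0, 0, 0, 0.128], [0, 0, 0.04, 0, 0, 0, 0.128], [0, 0, 0.04, 0, 0, 0, 0.128]]

```text
time_s: 9.6
ee_pos: [0.5902, 0.0138, 0.1192]
eef_rot: [-3.142, 0.002, 0.012]
force: [0.1, 0.4, -1.6]
grip_width: 0.0409
grip_force: 5.3
```

In the tool's units: 7 mm is 0.0088, 6 mm is 0.0075.

arm_command:
  plan:
    - [[0, 0, 0.0025, 0, 0, 0, 0.128], [0, 0, 0.0038, 0, 0, 0, 0.128], [0, 0, 0.005, 0, 0, 0, 0.128], [0, 0, 0.0063, 0, 0, 0, 0.128], [0, 0, 0.0075, 0, 0, 0, 0.128], [0, 0, 0.0088, 0, 0, 0, 0.128], [0, 0, 0.0088, 0, 0, 0, 0.128]]

```text
time_s: 10.3
ee_pos: [0.5902, 0.0138, 0.1123]
eef_rot: [-3.141, 0.002, 0.012]
force: [-0.9, -0.2, -1.6]
grip_width: 0.0413
grip_force: 5.3
```

Free. I'll go down to 14 mm above the pocket floor, then squeeze.

In the tool's units: 10.5 mm is 0.0131, 10 mm is 0.0125.

arm_command:
  plan:
    - [[0, 0, 0.0025, 0, 0, 0, 0.128], [0, 0, 0.0063, 0, 0, 0, 0.128], [0, 0, 0.01, 0, 0, 0, 0.128], [0, 0, 0.0125, 0, 0, 0, 0.128], [0, 0, 0.0131, 0, 0, 0, 0.128], [0, 0, 0.0131, 0, 0, 0, 0.128], [0, 0, 0.0131, 0, 0, 0, 0.2], [0, 0, 0.0131, 0, 0, 0, 0.25], [0, 0, 0.0131, 0, 0, 0, 0.3], [0, 0, 0.0131, 0, 0, 0, 0.4], [0, 0, 0.0131, 0, 0, 0, 0.4], [0, 0, 0.0131, 0, 0, 0, 0.4]]
  squeeze: 40

```text
time_s: 11.5
ee_pos: [0.5903, 0.0138, 0.1021]
eef_rot: [-3.142, 0.001, 0.012]
force: [-0.5, -0.1, 0.4]
grip_width: 0.0317
grip_force: 40.0
```

In the tool's units: -10 mm is -0.0125, -6 mm is -0.0075.

arm_command:
  plan:
    - [[0, 0, 0, 0, 0, 0, 0.4], [0, 0, -0.0013, 0, 0, 0, 0.4], [0, 0, -0.0038, 0, 0, 0, 0.4], [0, 0, -0.0075, 0, 0, 0, 0.4], [0, 0, -0.0125, 0, 0, 0, 0.4], [0, 0, -0.0125, 0, 0, 0, 0.4]]

```text
time_s: 12.1
ee_pos: [0.5906, 0.0138, 0.1127]
eef_rot: [-3.142, 0.0, 0.012]
force: [-0.2, 0.5, -1.7]
grip_width: 0.0315
grip_force: 40.0
```

In the tool's units: -100 mm is -0.125, -94 mm is -0.1175.

arm_command:
  plan:
    - [[0, 0, -0.0075, 0, 0, 0, 0.4], [0, 0, -0.0175, 0, 0, 0, 0.4], [0, 0, -0.03, 0, 0, 0, 0.4], [0, 0, -0.0438, 0, 0, 0, 0.4], [0, 0, -0.0588, 0, 0, 0, 0.4], [0, 0, -0.075, 0, 0, 0, 0.4], [0, 0, -0.09, 0, 0, 0, 0.4], [0, 0, -0.105, 0, 0, 0, 0.4], [0, 0, -0.1175, 0, 0, 0, 0.4], [0, 0, -0.125, 0, 0, 0, 0.4], [0, 0, -0.125, 0, 0, 0, 0.4], [0, 0, -0.125, 0, 0, 0, 0.4]]

```text
time_s: 13.3
ee_pos: [0.5902, 0.0138, 0.2115]
eef_rot: [-3.141, 0.002, 0.012]
force: [0.0, -0.7, -1.3]
grip_width: 0.0319
grip_force: 40.0
```

```bash
python3 - <<'E'
from h import *
im,d,i=snap('wrist'); np.savez('w5.npz',im=im,d=d,K=i[0],D=i[1],T=i[2])
cv2.imwrite('pics/w5.png',cv2.resize(im[200:320,240:400],None,fx=5,fy=5,interpolation=cv2.INTER_CUBIC))
o=ctrl.get_obs(); p=o['ee_pos']; print(p,o['grip_width'],o['force']); print(proj([p+[-.002,0,-.077],p+[-.002,0,-.091]],i))
goto(.5033,.2071,.213,.012)
E
```

```text
[0.59016769 0.01379538 0.21135118] 0.03186809318147177 [ 0.0478641   0.59367402 -2.09691242]
[[315.19360593 253.98394197]
 [315.12131617 248.77244391]]
shift [ -84.5 -194.3   -1.4] turn [-0.0001  0.0023  0.0002] t 13.35
```

View pics/w5.png

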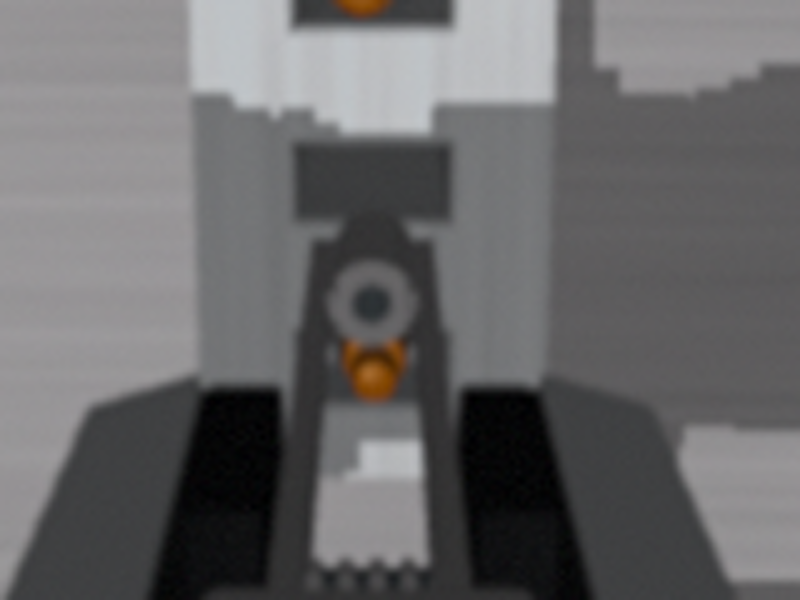

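The spacer is held upright between the tips: top ring centred at crop (372,302), foot's front edge at (375,212), and the middle pocket is empty. Moving on to the stand.

In the tool's units: -194.3 mm is -0.2429, -190 mm is -0.2375, 0.002 rad is 0.0006.

arm_command:
  plan:
    - [[-0.0088, -0.0188, 0, 0, 0, 0, 0.4], [-0.0188, -0.0438, 0, 0, 0, 0, 0.4], [-0.03, -0.0688, 0, 0, 0, 0, 0.4], [-0.0413, -0.0938, 0, 0, 0, 0, 0.4], [-0.0525, -0.1213, 0, 0, 0, 0, 0.4], [-0.0638, -0.1475, 0, 0, 0, 0, 0.4], [-0.075, -0.1725, 0, 0, 0, 0, 0.4], [-0.0863, -0.1975, 0, 0, 0, 0, 0.4], [-0.0975, -0.2225, 0, 0, 0, 0, 0.4], [-0.1056, -0.2375, 0, 0, 0.0006, 0, 0.4], [-0.1056, -0.2429, 0, 0, 0.0006, 0, 0.4], [-0.1056, -0.2429, 0, 0, 0.0006, 0, 0.4]]

```text
time_s: 14.55
ee_pos: [0.5034, 0.2073, 0.212]
eef_rot: [-3.142, -0.001, 0.013]
force: [0.2, 0.4, -1.7]
grip_width: 0.0318
grip_force: 40.0
```

In the tool's units: 40 mm is 0.05, 30 mm is 0.0375.

arm_command:
  plan:
    - [[0, 0, 0.0188, 0, 0, 0, 0.4], [0, 0, 0.0375, 0, 0, 0, 0.4], [0, 0, 0.05, 0, 0, 0, 0.4], [0, 0, 0.05, 0, 0, 0, 0.4], [0, 0, 0.05, 0, 0, 0, 0.4], [0, 0, 0.05, 0, 0, 0, 0.4]]

```text
time_s: 15.15
ee_pos: [0.5039, 0.207, 0.1729]
eef_rot: [-3.141, -0.002, 0.012]
force: [0.3, 0.2, -1.4]
grip_width: 0.0316
grip_force: 40.0
```

```bash
python3 - <<'E'
from h import *
im,d,i=snap('wrist'); np.savez('w6.npz',im=im,d=d,K=i[0],D=i[1],T=i[2])
cv2.imwrite('pics/w6.png',cv2.resize(im[190:310,240:400],None,fx=5,fy=5,interpolation=cv2.INTER_CUBIC))
o=ctrl.get_obs(); p=o['ee_pos']; print(p,o['eef_rot'],o['grip_width'],o['force'])
P=cloud(d,i); H=P[...,2]
hsv=cv2.cvtColor(im,cv2.COLOR_BGR2HSV); m=((hsv[...,0]>10)&(hsv[...,0]<35)&(hsv[...,1]>80)).astype(np.uint8); m[:150]=0;m[320:]=0;m[:,:240]=0;m[:,400:]=0
ys,xs=np.nonzero(m); print(len(xs),xs.min(),xs.max(),ys.min(),ys.max(),np.percentile(H[m>0],[5,50,75,95]))
z=np.load('top0.npz'); it=(z['K'],z['D'],z['T']); Ht=cloud(z['d'],it)[...,2]; hs=cv2.cvtColor(z['im'],cv2.COLOR_BGR2HSV); mt=(hs[...,0]>10)&(hs[...,0]<35)&(hs[...,1]>80); mt[:245]=0;mt[280:]=0;mt[:,:190]=0;mt[:,235:]=0
print('top rim heights',np.percentile(Ht[mt],[5,25,50,75,95]).round(4),plane([np.argwhere(mt)[:,::-1].mean(0)],it,.039))
E
```

```text
[0.50389818 0.20704691 0.17282211] [-3.14113534e+00 -1.74450508e-03  1.20454908e-02] 0.03211108773195339 [ 0.76494392  0.01199079 -1.84230092]
799 278 348 216 301 [0.0235365  0.03407567 0.03493477 0.03650961]
top rim heights [0.0248 0.0297 0.0346 0.0361 0.0378] [[0.50342867 0.20678625 0.039     ]]
```

View pics/w6.png

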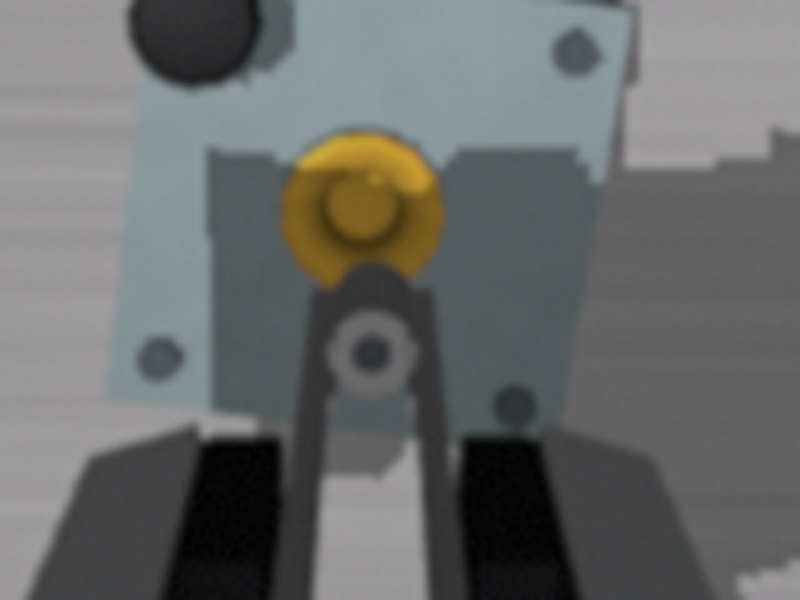

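The cup lies at crop (363,210): rim spans x 282..445 with its far edge at y=132. The spacer's top ring is at (372,352) and its foot's front edge at about (375,263).

```bash
cat >> h.py <<'E'
def cup(im,d,i,vmax,zr=.0365):
    hsv=cv2.cvtColor(im,cv2.COLOR_BGR2HSV); m=((hsv[...,0]>10)&(hsv[...,0]<35)&(hsv[...,1]>80)).astype(np.uint8)
    m[:150]=0; m[300:]=0; m[:,:270]=0; m[:,370:]=0; m=cv2.morphologyEx(m,cv2.MORPH_CLOSE,np.ones((5,5)))
    c=max(cv2.findContours(m,0,1)[0],key=cv2.contourArea)[:,0]; c=c[c[:,1]<vmax]
    ring=cv2.dilate(m,None)*0; cv2.polylines(ring,[c.reshape(-1,1,2)],False,1,3); H=cloud(d,i)[...,2]; print('rim z',np.percentile(H[(ring>0)&(m>0)],[25,50,75,90]).round(4))
    q=plane(c,i,zr)[:,:2]; A=np.c_[2*q,np.ones(len(q))]; s=np.linalg.lstsq(A,(q**2).sum(1),rcond=None)[0]
    r=np.sqrt(s[2]+s[0]**2+s[1]**2); print('cup',s[:2].round(4),'dia',(2000*r).round(1),len(c)); return s[:2]
def spacer(im,i,ztop,roi):
    g=cv2.cvtColor(im,cv2.COLOR_BGR2GRAY); v0,v1,u0,u1=roi; w=cv2.GaussianBlur(g[v0:v1,u0:u1],(0,0),.7)
    m=(w>85).astype(np.uint8); k,l,s,c=cv2.connectedComponentsWithStats(m); 
    for j in range(1,k): print('blob',s[j],(c[j]+[u0,v0]).round(2),plane([c[j]+[u0,v0]],i,ztop).round(4))
E
python3 - <<'E'
from h import *
z=np.load('w6.npz'); i=(z['K'],z['D'],z['T']); im=z['im']
for zr in (.035,.0365,.038): cup(im,z['d'],i,242,zr)
spacer(im,i,.1728-.0621,(250,272,304,326))
H=cloud(z['d'],i)[...,2]; print(H[254:266:2,308:322].round(3)); print(H[214:262:3,314].round(3),H[228:236:2,304:326].round(4))
print(plane([[315,242.6]],i,.1728-.0921))
E
```

```text
rim z [0.034  0.0346 0.0353 0.036 ]
cup [0.5045 0.2097] dia 28.3 65
rim z [0.034  0.0346 0.0353 0.036 ]
cup [0.5049 0.2097] dia 28.1 65
rim z [0.034  0.0346 0.0353 0.036 ]
cup [0.5052 0.2097] dia 28.0 65
blob [  2   3  17  19 214] [314.06 262.81] [[0.5002 0.2078 0.1107]]
[[0.11  0.11  0.111 0.11  0.11  0.11  0.11  0.11  0.111 0.11  0.11  0.11
  0.111 0.113]
 [0.11  0.111 0.11  0.111 0.11  0.11  0.11  0.11  0.111 0.11  0.11  0.111
  0.111 0.114]
 [0.111 0.109 0.11  0.112 0.111 0.11  0.11  0.111 0.111 0.11  0.11  0.109
  0.11  0.116]
 [0.112 0.109 0.11  0.111 0.112 0.11  0.111 0.111 0.111 0.11  0.11  0.111
  0.11  0.111]
 [0.111 0.109 0.11  0.11  0.111 0.109 0.111 0.111 0.11  0.11  0.111 0.11
  0.11  0.111]
 [0.111 0.11  0.112 0.11  0.11  0.11  0.109 0.111 0.11  0.11  0.11  0.11
  0.109 0.112]]
[0.029 0.035 0.035 0.033 0.024 0.023 0.024 0.025 0.028 0.033 0.091 0.099
 0.105 0.111 0.11  0.111] [[0.0331 0.0252 0.024  0.024  0.0238 0.0235 0.025  0.024  0.0244 0.0238
  0.0251 0.0235 0.0245 0.025  0.025  0.0256 0.0338 0.0336 0.0339 0.0352
  0.0347 0.0344]
 [0.0306 0.0246 0.0244 0.0231 0.0233 0.0243 0.0244 0.0237 0.0222 0.0234
  0.0237 0.0241 0.0246 0.0231 0.0241 0.024  0.0334 0.0344 0.0353 0.034
  0.0349 0.0355]
 [0.0318 0.0234 0.0244 0.0243 0.0233 0.0231 0.0253 0.0232 0.0232 0.0225
  0.0245 0.0231 0.0245 0.0232 0.0241 0.0257 0.0332 0.0335 0.0341 0.0339
  0.0329 0.0359]
 [0.0329 0.0304 0.0261 0.0241 0.0249 0.0244 0.0237 0.0249 0.0244 0.024
  0.0242 0.0237 0.0241 0.0229 0.0255 0.0295 0.0335 0.0329 0.034  0.0343
  0.0345 0.0353]]
[[0.50680971 0.20718941 0.0807    ]]
```

In the tool's units: 41 mm is 0.0513, 36 mm is 0.045.

arm_command:
  plan:
    - [[0.0013, -0.0013, 0.01, 0, 0, 0, 0.4], [0.0025, -0.0025, 0.0225, 0, 0, 0, 0.4], [0.0038, -0.0025, 0.035, 0, 0, 0, 0.4], [0.0038, -0.0025, 0.045, 0, 0, 0, 0.4], [0.0038, -0.0025, 0.0513, 0, 0, 0, 0.4], [0.0038, -0.0025, 0.0513, 0, 0, 0, 0.4], [0.0038, -0.0025, 0.0513, 0, 0, 0, 0.4], [0.0038, -0.0025, 0.0513, 0, 0, 0, 0.4]]

```text
time_s: 16.0
ee_pos: [0.5067, 0.2091, 0.1315]
eef_rot: [-3.141, -0.001, 0.012]
force: [0.2, 0.3, -1.8]
grip_width: 0.0319
grip_force: 40.0
```

```bash
python3 - <<'E'
from h import *
im,d,i=snap('wrist'); np.savez('w7.npz',im=im,d=d,K=i[0],D=i[1],T=i[2])
cv2.imwrite('pics/w7.png',cv2.resize(im[215:305,255:375],None,fx=6.6,fy=6.6,interpolation=cv2.INTER_CUBIC))
o=ctrl.get_obs(); p=o['ee_pos']; print(p,o['eef_rot'],o['grip_width'],o['force'])
cup(im,d,i,250,.0355)
E
```

```text
[0.50671552 0.20915501 0.13151984] [-3.14127757e+00 -1.35736771e-03  1.21882966e-02] 0.03175884548614012 [ 0.61153972 -0.69318141 -1.05927357]
rim z [0.0341 0.0348 0.0354 0.0428]
cup [0.5084 0.2098] dia 21.5 81
```

View pics/w7.png

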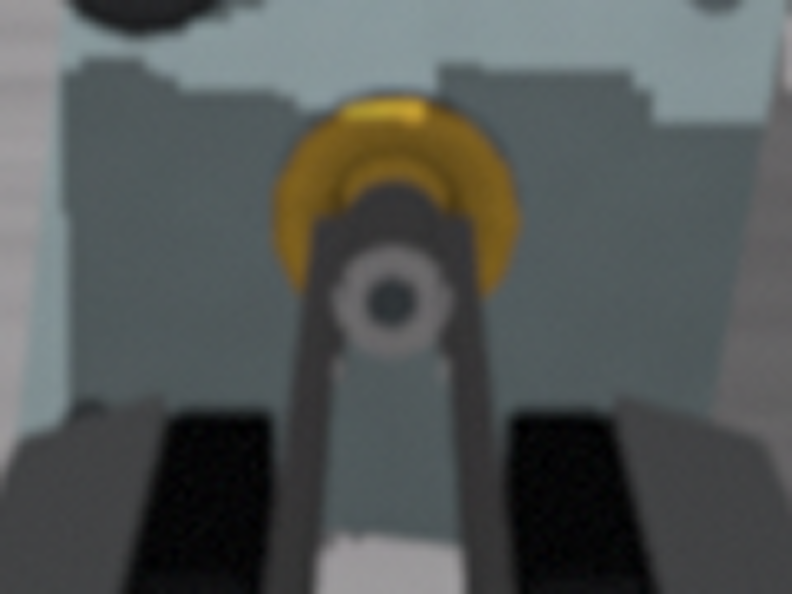

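The cup rim in the crop spans x 273..520 (centre 396.5) with its far edge at y=94. The spacer foot's front edge is at y=183, x 345..443 (centre 394), so the sideways error is only a fraction of a mm.

```bash
python3 - <<'E'
from h import *
z=np.load('w7.npz'); i=(z['K'],z['D'],z['T']); im=z['im']; g=cv2.cvtColor(im,cv2.COLOR_BGR2GRAY).astype(int)
f=lambda x,y:[255+(x+.5)/6.6-.5,215+(y+.5)/6.6-.5]
rim=plane([f(273,214),f(520,214),f(397,94)],i,.0355); print('rim',rim[:,:2].round(4),'c from halfwidth',rim[2,0]-(rim[0,1]-rim[1,1])/2)
ft=plane([f(394,183),f(345,205),f(443,205)],i,.0394); print('foot front',ft[:,:2].round(4),'axis x',ft[0,0]-.006)
tp=plane([f(392,301)],i,.0694); print('top',tp)
print(g[224:252,315]); print(im[224:252,315,0])
print(g[246,302:330])
E
```

```text
rim [[0.5049 0.224 ]
 [0.5053 0.1951]
 [0.5194 0.2097]] c from halfwidth 0.5049744521775615
foot front [[0.5098 0.2099]
 [0.5071 0.2155]
 [0.5073 0.2042]] axis x 0.5038089882075636
top [[0.50489869 0.21006948 0.0694    ]]
[148 149 149 143 117 103 132 151 138 109  89  85  81  76  79  87  92  88
  73  58  52  53  54  53  54  53  53  62]
[155 156 156 151 122  79  52  49  46  36  27  28  27  24  27  29  31  40
  49  52  53  54  54  54  54  54  54  63]
[83 78 71 64 60 62 58 53 52 54 54 53 54 54 54 54 53 53 57 64 66 59 63 72
 82 86 89 94]
```

In the tool's units: 7 mm is 0.0088, 6 mm is 0.0075.

arm_command:
  plan:
    - [[0.0006, 0.0004, 0, 0, 0, 0, 0.4], [0.0006, 0.0004, 0.0013, 0, 0, 0, 0.4], [0.0006, 0.0004, 0.0025, 0, 0, 0, 0.4], [0.0006, 0.0004, 0.0038, 0, 0, 0, 0.4], [0.0006, 0.0004, 0.005, 0, 0, 0, 0.4], [0.0006, 0.0004, 0.0063, 0, 0, 0, 0.4], [0.0006, 0.0004, 0.0075, 0, 0, 0, 0.4], [0.0006, 0.0004, 0.0088, 0, 0, 0, 0.4], [0.0006, 0.0004, 0.0088, 0, 0, 0, 0.4]]

```text
time_s: 16.95
ee_pos: [0.507, 0.2088, 0.1239]
eef_rot: [-3.142, -0.0, 0.012]
force: [0.1, 0.4, -1.3]
grip_width: 0.0316
grip_force: 40.0
```

In the tool's units: 3.5 mm is 0.0044, 2.8 mm is 0.0035.

arm_command:
  plan:
    - [[0, 0, 0.0009, 0, 0, 0, 0.4], [0, 0, 0.0018, 0, 0, 0, 0.4], [0, 0, 0.0026, 0, 0, 0, 0.4], [0, 0, 0.0035, 0, 0, 0, 0.4], [0, 0, 0.0044, 0, 0, 0, 0.4], [0, 0, 0.0044, 0, 0, 0, 0.4]]

```text
time_s: 17.55
ee_pos: [0.5069, 0.2088, 0.1204]
eef_rot: [-3.142, -0.0, 0.012]
force: [-0.4, 0.1, -1.3]
grip_width: 0.0321
grip_force: 40.0
```

In the tool's units: 2.8 mm is 0.0035, 2.4 mm is 0.003.

arm_command:
  plan:
    - [[0, 0, 0.0008, 0, 0, 0, 0.4], [0, 0, 0.0015, 0, 0, 0, 0.4], [0, 0, 0.0023, 0, 0, 0, 0.4], [0, 0, 0.003, 0, 0, 0, 0.4], [0, 0, 0.0035, 0, 0, 0, 0.4], [0, 0, 0.0035, 0, 0, 0, 0.4]]

```text
time_s: 18.15
ee_pos: [0.507, 0.2088, 0.1177]
eef_rot: [-3.142, -0.0, 0.012]
force: [-1.6, 0.2, -0.2]
grip_width: 0.0321
grip_force: 40.0
```

In the tool's units: 1.2 mm is 0.0015, 0.9 mm is 0.0011.

arm_command:
  plan:
    - [[0, 0, 0.0004, 0, 0, 0, 0.4], [0, 0, 0.0008, 0, 0, 0, 0.4], [0, 0, 0.0011, 0, 0, 0, 0.4], [0, 0, 0.0015, 0, 0, 0, 0.4], [0, 0, 0.0015, 0, 0, 0, 0.4]]

```text
time_s: 18.65
ee_pos: [0.507, 0.2088, 0.1165]
eef_rot: [-3.142, -0.001, 0.012]
force: [-1.7, -0.3, -1.7]
grip_width: 0.0316
grip_force: 40.0
```

In the tool's units: 0.8 mm is 0.001, 0.6 mm is 0.0008.

arm_command:
  plan:
    - [[-0.0005, 0, 0.0003, 0, 0, 0, 0.4], [-0.0005, 0, 0.0005, 0, 0, 0, 0.4], [-0.0005, 0, 0.0008, 0, 0, 0, 0.4], [-0.0005, 0, 0.001, 0, 0, 0, 0.4], [-0.0005, 0, 0.001, 0, 0, 0, 0.4]]

```text
time_s: 19.15
ee_pos: [0.507, 0.2088, 0.1163]
eef_rot: [-3.141, -0.002, 0.012]
force: [-0.9, -0.4, 6.7]
grip_width: 0.0317
grip_force: 40.0
```

In the tool's units: 0.8 mm is 0.001, 0.6 mm is 0.0008.

arm_command:
  plan:
    - [[0, 0, 0.0003, 0, 0, 0, 0.4], [0, 0, 0.0005, 0, 0, 0, 0.4], [0, 0, 0.0008, 0, 0, 0, 0.4], [0, 0, 0.001, 0, 0, 0, 0.4]]

```text
time_s: 19.55
ee_pos: [0.507, 0.2089, 0.1157]
eef_rot: [-3.141, -0.002, 0.012]
force: [-2.1, -0.4, 6.8]
grip_width: 0.032
grip_force: 40.0
```

arm_command:
  plan:
    - [[0, 0, 0.0003, 0, 0, 0, 0.4], [0, 0, 0.0005, 0, 0, 0, 0.4], [0, 0, 0.0008, 0, 0, 0, 0.4], [0, 0, 0.001, 0, 0, 0, 0.4]]

```text
time_s: 19.95
ee_pos: [0.507, 0.2088, 0.1149]
eef_rot: [-3.141, -0.002, 0.012]
force: [-2.5, -0.5, 7.0]
grip_width: 0.0319
grip_force: 40.0
```

In the tool's units: 0.8 mm is 0.001, 0.6 mm is 0.0008.

arm_command:
  plan:
    - [[0, 0, 0.0003, 0, 0, 0, 0.4], [0, 0, 0.0005, 0, 0, 0, 0.4], [0, 0, 0.0008, 0, 0, 0, 0.4], [0, 0, 0.001, 0, 0, 0, 0.4]]

```text
time_s: 20.35
ee_pos: [0.507, 0.2089, 0.1141]
eef_rot: [-3.141, -0.002, 0.012]
force: [-2.8, -0.1, 7.6]
grip_width: 0.032
grip_force: 40.0
```

In the tool's units: 0.6 mm is 0.0008, 0.4 mm is 0.0005.

arm_command:
  plan:
    - [[0, 0, 0.0003, 0, 0, 0, 0.4], [0, 0, 0.0005, 0, 0, 0, 0.4], [0, 0, 0.0008, 0, 0, 0, 0.4], [0, 0, 0.0008, 0, 0, 0, 0.4]]

```text
time_s: 20.75
ee_pos: [0.5072, 0.2089, 0.114]
eef_rot: [-3.141, -0.002, 0.012]
force: [-2.8, -0.0, 10.6]
grip_width: 0.0317
grip_force: 40.0
```

In the tool's units: 0.2 mm is 0.0003, 0.1 mm is 0.0001.

arm_command:
  plan:
    - [[0, 0, 0.0001, 0, 0, 0, 0.4], [0, 0, 0.0003, 0, 0, 0, 0.4], [0, 0, 0.0003, 0, 0, 0, 0.4]]

```text
time_s: 21.05
ee_pos: [0.5072, 0.2089, 0.1139]
eef_rot: [-3.141, -0.003, 0.012]
force: [-3.2, -0.7, 12.1]
grip_width: 0.032
grip_force: 40.0
```

In the tool's units: 0.15 mm is 0.0002, 0.1 mm is 0.0001.

arm_command:
  plan:
    - [[0, 0, 0.0001, 0, 0, 0, 0.4], [0, 0, 0.0002, 0, 0, 0, 0.4], [0, 0, 0.0002, 0, 0, 0, 0.4], [0, 0, 0.0002, 0, 0, 0, 0.4], [0, 0, 0.0002, 0, 0, 0, 0.4]]

```text
time_s: 21.55
ee_pos: [0.5073, 0.2089, 0.1139]
eef_rot: [-3.141, -0.003, 0.012]
force: [-3.7, -0.7, 13.8]
grip_width: 0.0319
grip_force: 40.0
```

In the tool's units: -0.8 mm is -0.001, 0.05 mm is 0.0001.

arm_command:
  plan:
    - [[0, 0, 0.0001, 0, 0, 0, 0.4], [0, 0, 0.0001, 0, 0, 0, 0.4], [0, 0, 0.0001, 0, 0, 0, 0.4], [0, 0, -0.0004, 0, 0, 0, 0.4], [0, 0, -0.0008, 0, 0, 0, 0.4], [0, 0, -0.001, 0, 0, 0, 0.4], [0, 0, -0.001, 0, 0, 0, 0.4]]

```text
time_s: 22.25
ee_pos: [0.5071, 0.2089, 0.114]
eef_rot: [-3.141, -0.002, 0.012]
force: [-2.5, -0.6, 6.8]
grip_width: 0.0319
grip_force: 40.0
```

arm_command:
  plan:
    - [[0, 0, -0.0004, 0, 0, 0, 0.4], [0, 0, -0.0006, 0, 0, 0, 0.4], [0, 0, -0.0006, 0, 0, 0, 0.3], [0, 0, -0.0006, 0, 0, 0, 0.25], [0, 0, -0.0006, 0, 0, 0, 0.2], [0, 0, -0.0006, 0, 0, 0, 0.15], [0, 0, -0.0006, 0, 0, 0, 0.128], [0, 0, -0.0006, 0, 0, 0, 0.128], [0, 0, -0.0006, 0, 0, 0, 0.128]]

```text
time_s: 23.15
ee_pos: [0.5066, 0.2088, 0.1137]
eef_rot: [-3.142, -0.001, 0.012]
force: [0.1, 0.6, -0.7]
grip_width: 0.0414
grip_force: 5.3
```

In the tool's units: -110 mm is -0.1375, -105 mm is -0.1313.

arm_command:
  plan:
    - [[0, 0, -0.0038, 0, 0, 0, 0.128], [0, 0, -0.01, 0, 0, 0, 0.128], [0, 0, -0.0175, 0, 0, 0, 0.128], [0, 0, -0.0275, 0, 0, 0, 0.128], [0, 0, -0.0438, 0, 0, 0, 0.128], [0, 0, -0.0625, 0, 0, 0, 0.128], [0, 0, -0.0813, 0, 0, 0, 0.128], [0, 0, -0.1, 0, 0, 0, 0.128], [0, 0, -0.1188, 0, 0, 0, 0.128], [0, 0, -0.1313, 0, 0, 0, 0.128], [0, 0, -0.1375, 0, 0, 0, 0.128], [0, 0, -0.1375, 0, 0, 0, 0.128]]

```text
time_s: 24.35
ee_pos: [0.5067, 0.2088, 0.2243]
eef_rot: [-3.141, -0.002, 0.012]
force: [0.4, -0.0, -1.6]
grip_width: 0.0413
grip_force: 5.3
```

```bash
python3 - <<'E'
from h import *
im,d,i=snap('wrist'); np.savez('w8.npz',im=im,d=d,K=i[0],D=i[1],T=i[2])
cv2.imwrite('pics/w8.png',cv2.resize(im[180:300,240:400],None,fx=5,fy=5,interpolation=cv2.INTER_CUBIC))
o=ctrl.get_obs(); print(o['ee_pos'],o['eef_rot'],o['grip_width'],o['force'])
H=cloud(d,i)[...,2]; print(proj([[.505,.2097,.0328],[.505,.2097,.052]],i))
goto(.5205,-.1902,.2216,-.1615)
E
```

```text
[0.50652599 0.20873625 0.22367362] [-3.14155392e+00 -6.16783464e-04  1.22304916e-02] 0.041078823051016726 [-0.60690401  0.11597322 -1.07574031]
[[313.95601083 222.66148286]
 [313.96451519 226.55296162]]
shift [  9.1 399.1   2.1] turn [-1.000e-04 -6.000e-04  1.737e-01] t 24.4
```

View pics/w8.png

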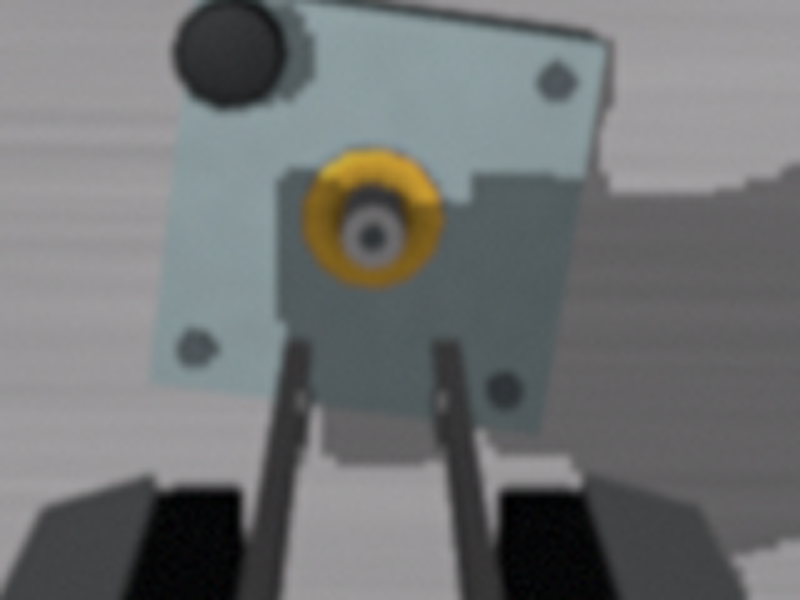

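The spacer stands upright in the cup: cup centre at crop (373,218), spacer top at (373,236), which is where a concentric upright spacer should project. Now the tongs go back to the holder.

In the tool's units: 395 mm is 0.4938, 380 mm is 0.475, 0.1737 rad is 0.0553.

arm_command:
  plan:
    - [[0, 0.0188, 0, 0, 0, 0, 0.128], [0.0013, 0.05, 0, 0, 0, 0.0032, 0.128], [0.0025, 0.0938, 0, 0, 0, 0.0095, 0.128], [0.0038, 0.1438, 0, 0, 0, 0.0159, 0.128], [0.005, 0.1938, 0, 0, 0, 0.0223, 0.128], [0.0063, 0.2438, 0, 0, 0, 0.0286, 0.128], [0.0075, 0.2938, 0, 0, 0, 0.035, 0.128], [0.0088, 0.3438, 0, 0, 0, 0.0414, 0.128], [0.01, 0.3938, 0, 0, 0, 0.0477, 0.128], [0.0113, 0.4375, 0, 0, 0, 0.0525, 0.128], [0.0114, 0.475, 0, 0, 0, 0.0553, 0.128], [0.0114, 0.4938, 0, 0, 0, 0.0553, 0.128]]

```text
time_s: 25.6
ee_pos: [0.5196, -0.1888, 0.223]
eef_rot: [-3.141, 0.001, -0.164]
force: [1.1, -0.2, -1.6]
grip_width: 0.0412
grip_force: 5.3
```

In the tool's units: 4.1 mm is 0.0051.

arm_command:
  plan:
    - [[0, 0.0051, 0, 0, 0, 0, 0.128], [0, 0.0051, 0, 0, 0, 0, 0.128], [0, 0.0051, 0, 0, 0, 0, 0.128]]

```text
time_s: 25.9
ee_pos: [0.5198, -0.1891, 0.2237]
eef_rot: [-3.141, -0.001, -0.16]
force: [-0.6, 1.0, -0.1]
grip_width: 0.041
grip_force: 5.3
```

```bash
python3 - <<'E'
from h import *
o=ctrl.get_obs(); print(o['ee_pos'],o['eef_rot'],o['grip_width'],o['force'])
goto(.5205,-.1902,.088,-.1615)
E
```

```text
[ 0.51984783 -0.18911514  0.22371869] [-3.14117582e+00 -5.35318422e-04 -1.60417908e-01] 0.04095868835142427 [-0.62495978  0.99935516 -0.1318513 ]
shift [  0.7   1.  135.7] turn [-0.0004 -0.0005  0.0011] t 25.9
```

In the tool's units: 136 mm is 0.17, 133 mm is 0.1663, 0.001 rad is 0.0003.

arm_command:
  plan:
    - [[0.0009, 0.0013, 0.0188, 0, 0, 0.0003, 0.128], [0.0009, 0.0013, 0.0438, 0, 0, 0.0003, 0.128], [0.0009, 0.0013, 0.0688, 0, 0, 0.0003, 0.128], [0.0009, 0.0013, 0.09, 0, 0, 0.0003, 0.128], [0.0009, 0.0013, 0.1063, 0, 0, 0.0003, 0.128], [0.0009, 0.0013, 0.1213, 0, 0, 0.0003, 0.128], [0.0009, 0.0013, 0.135, 0, 0, 0.0003, 0.128], [0.0009, 0.0013, 0.1475, 0, 0, 0.0003, 0.128], [0.0009, 0.0013, 0.1588, 0, 0, 0.0003, 0.128], [0.0009, 0.0013, 0.1663, 0, 0, 0.0003, 0.128], [0.0009, 0.0013, 0.17, 0, 0, 0.0003, 0.128], [0.0009, 0.0013, 0.17, 0, 0, 0.0003, 0.128]]

```text
time_s: 27.1
ee_pos: [0.5204, -0.1912, 0.0875]
eef_rot: [-3.141, -0.0, -0.162]
force: [-0.7, 0.7, -0.8]
grip_width: 0.0407
grip_force: 5.3
```

In the tool's units: 6 mm is 0.0075, 5.6 mm is 0.007.

arm_command:
  plan:
    - [[0, 0, 0.0025, 0, 0, 0, 0.128], [0, 0, 0.005, 0, 0, 0, 0.128], [0, 0, 0.0063, 0, 0, 0, 0.128], [0, 0, 0.007, 0, 0, 0, 0.128], [0, 0, 0.0075, 0, 0, 0, 0.128], [0, 0, 0.0075, 0, 0, 0, 0.128]]

```text
time_s: 27.7
ee_pos: [0.5205, -0.1912, 0.0817]
eef_rot: [-3.141, -0.001, -0.163]
force: [0.5, -0.9, -1.7]
grip_width: 0.0411
grip_force: 5.3
```

In the tool's units: 0.6 mm is 0.0008, 0.4 mm is 0.0005.

arm_command:
  plan:
    - [[0, 0, 0.0003, 0, 0, 0, 0.128], [0, 0, 0.0005, 0, 0, 0, 0.128], [0, 0, 0.0008, 0, 0, 0, 0.128], [0, 0, 0.0008, 0, 0, 0, 0.128]]

```text
time_s: 28.1
ee_pos: [0.5207, -0.1914, 0.0815]
eef_rot: [3.141, -0.001, -0.162]
force: [-0.5, -0.2, 4.0]
grip_width: 0.0409
grip_force: 5.3
```

Tips are on the floor. I'll open slowly, let it settle, then retreat straight up.

In the tool's units: 0.3 mm is 0.0004, 0.2 mm is 0.0003.

arm_command:
  plan:
    - [[0, 0, 0.0004, 0, 0, 0, 0.1], [0, 0, 0.0003, 0, 0, 0, 0.06], [0, 0, 0.0003, 0, 0, 0, 0], [0, 0, 0.0003, 0, 0, 0, -0.1], [0, 0, 0.0003, 0, 0, 0, -0.2], [0, 0, 0.0003, 0, 0, 0, -0.3], [0, 0, 0.0003, 0, 0, 0, -0.35], [0, 0, 0.0003, 0, 0, 0, -0.35], [0, 0, 0.0003, 0, 0, 0, -0.35], [0, 0, 0.0003, 0, 0, 0, -0.35]]

```text
time_s: 29.1
ee_pos: [0.5204, -0.1912, 0.0809]
eef_rot: [-3.141, -0.001, -0.162]
force: [0.0, -0.4, -0.2]
grip_width: 0.0635
grip_force: 0.0
```

In the tool's units: -150 mm is -0.1875, -140 mm is -0.175.

arm_command:
  plan:
    - [[0, 0, -0.0063, 0, 0, 0, -0.35], [0, 0, -0.0188, 0, 0, 0, -0.35], [0, 0, -0.0375, 0, 0, 0, -0.35], [0, 0, -0.0625, 0, 0, 0, -0.35], [0, 0, -0.0938, 0, 0, 0, -0.35], [0, 0, -0.125, 0, 0, 0, -0.35], [0, 0, -0.1563, 0, 0, 0, -0.35], [0, 0, -0.175, 0, 0, 0, -0.35], [0, 0, -0.1875, 0, 0, 0, -0.35], [0, 0, -0.1875, 0, 0, 0, -0.35], [0, 0, -0.1875, 0, 0, 0, -0.35]]

```text
time_s: 30.2
ee_pos: [0.5202, -0.1911, 0.2304]
eef_rot: [-3.141, -0.0, -0.163]
force: [-0.1, -0.6, 0.5]
grip_width: 0.0638
grip_force: 0.0
```

```bash
python3 - <<'E'
from h import *
im,d,i=snap('wrist'); o=ctrl.get_obs(); print(o['time_s'],o['ee_pos'],o['force'],o['grip_width'])
H=cloud(d,i)[...,2]; w=np.zeros((480,640),bool); w[180:290,260:370]=1
for h in (.132,.06):
    m=(w&(abs(H-h)<.007)).astype(np.uint8); k,l,s,_=cv2.connectedComponentsWithStats(m); j=1+s[1:,4].argmax()
    c=max(cv2.findContours((l==j).astype(np.uint8),0,1)[0],key=cv2.contourArea)[:,0]
    r=cv2.minAreaRect((plane(c,i,h)[:,:2]*1000).astype(np.float32)); print(np.round(r[0],1),np.round(r[1],1),round(r[2],1),np.median(H[l==j]).round(4))
t,dt,it=snap('top'); Ht=cloud(dt,it)[...,2]; q=proj([[.505,.2097,.052]],it)[0].astype(int); print('spacer H',Ht[q[1]-4:q[1]+5,q[0]-4:q[0]+5].max())
E
```

```text
30.25 [ 0.52007341 -0.19112392  0.23009259] [ 0.11545332  0.00045208 -0.23298815] 0.06365830821523788
[ 519.4 -191.3] [27.4 16.9] 80.8 0.1312
[ 518.9 -190.6] [76.  58.4] 80.8 0.0595
spacer H 0.056100013112512004
```

```bash
python3 - <<'E'
from h import *
z=np.load('w8.npz'); i=(z['K'],z['D'],z['T']); H=cloud(z['d'],i)[...,2]
print('top',np.median(H[224:231,311:318]).round(4),'rim',np.percentile(np.r_[H[212:216,308:322].ravel(),H[222:226,301:304].ravel()],[50,80,90]).round(4))
print(ctrl.hand_in())
E
```

```text
top 0.0517 rim [0.0321 0.0328 0.0331]
the job is handed in; nothing more can be done
None
```

The spacer stands upright in the cup, pressed onto its stop with about 15 N, and the tongs are back upright in the white holder; the job was handed in at about 30 s, with no verdict shown.

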